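# Seat the 10 mm spacer blade between the sprung optics plates

### The arm

A 6-joint arm with a two-finger parallel gripper is mounted at the origin on the work surface. World frame = base frame: x ahead of the robot, y to its left, z up, the work surface at z = 0. Lengths are in m, angles in rad, forces in N, time in s.
With the tool pointing down it reaches from about 0.4 to 0.825 m from the base axis. Payload 7 kg.
Tool frame: the origin (TCP) lies midway between the tips of the shut fingers; the grasp point (between the pads) lies 19 mm behind it; z points along the fingers, x is the direction in which the jaws open and shut, and the axes are right-handed (so a half turn about z gives the same grasp; the last joint's range is limited). The gripper opens to 88 mm and grips with 3 to 60 N. Pads are 19 mm wide; open, the fingers measure 130 mm over their backs; the gripper's body (78 mm by 193 mm) begins 47 mm behind the grasp point.
Start: joints at [-0.927, 0.359, 0.012, 0, -1.224, -0.288], TCP at [0.235, -0.633, 0.227] pointing down, gripper open.
Joint ranges: [-3.07, 3.07], [-1.43, 2.12], [-1.02, 1.25], [-3.03, 1.67], [-3.05, -0], [-3.03, 3.03]. Speed limits (rad/s): [2.39, 2.39, 3.01, 3.14, 3.14, 3.14].

### API

Orientations are given as [roll, pitch, yaw] about the fixed x, y, z axes, in that order (R = Rz(yaw) Ry(pitch) Rx(roll)).
In Python, from station import status, eyes, workorder gives the robot as it stands.
- The arm moves only by the shell command python3 -m jog 'ROWS' [OPENING] [FORCE]. ROWS is JSON, a list of rows, each a list of 6 numbers: the shift along the world's x, y, z in mm, then the turn, a rotation vector about the world's x, y, z in rad. A call has 1 to 12 rows; each row shifts and turns the pose as measured when the row begins; what a row does not reach is not made up. A row lasts 1/10 s, in which the tool goes at most 50 mm and 8.59 degrees, less where a joint would pass 70% of its speed; a pose out of reach is approached as far as the arm can. A call with a gripper value outside its range is refused whole. OPENING is the opening, from 0 (shut) to 1 (fully open), set as the call begins (- or left out, the last holds). The fingers move at their own pace and stop on an object; FORCE is the grip in N (left out, the last holds). Time passes only in rows, so rows that do not move let the fingers close. It gives the time, the measured TCP pose, the force and the opening at its end, in the units of the state.
- status.get_state(): the state, without advancing time (a new reading comes with each control period).
- eyes.grab_frame(name): name is "scene" or "top"; returns the picture (420x560x3 uint8, blue, green, red); there is no depth.
- eyes.calibration(name): a dict with "camera_matrix" (3x3 intrinsics, pixels), "k1" (the pictures are not rectified: a ray, as slopes to the right and down, at radius r is drawn at 1 + k1 r^2 times it, then the intrinsics apply), "cam_to_world" (4x4, takes a point from camera to world coordinates). Camera axes: x right, y up, looking along -z (the intrinsics and any distortion apply to the point x, -y, -z); pixel columns grow to the right and rows downward; lengths in m; the calibration is good to about 2 mm. A picture is of the moment at which its call begins. calibration takes no time and is no camera call.
- workorder.job_done(): hands the job in, once; it reports no verdict.
The state is a dict: "t": time; "q": joint angles; "qd": joint speeds; "joint_efforts": joint torques, N m; "eef_pos": TCP position; "ee_rot": TCP orientation; "force": force on the tool from outside, world axes, zero at the start; "moment": the same for the moment, N m; "width": finger opening in m.
Only numpy, scipy, OpenCV 4.12 (cv2) and the standard library are available. Lean on these libraries where they do the work, as an engineer would, in place of code of your own. Each camera call takes 0.05 s, during which the arm holds its last target. There are 200 camera calls.

### The job

Take the yellow-handled spacer blade out of the rack and slide it down, blade first, into the middle of the gap between the two red sprung plates of the holder. Keep going past the light drag of the plates until you feel the brass sprung stop give by several millimetres under the blade, without driving it down to its hard end; then let go and leave the blade standing upright in the gap.

Things in the scene. Friction and masses are not known exactly. Their poses are not given: they have to be found in the camera images.
- spacer_mid (a point): Centre of the spacer blade's yellow handle, z up. Handle 22 (x) by 48 (y) by 50 mm high, its broad faces (across x) free for the fingers; below it a steel blade 10 mm thick (x), 36 mm wide (y), its lower edge 110 mm below this point. 0.1 to 0.2 kg. It hangs in the rack by the handle's underside, this point 125 mm above the table.
- rack: Fixed rack, 80 (x) by 260 mm (y), aluminium top 100 mm above the table; origin under its centre. Three slots in a row along y, 80 mm apart, hold three spacer blades alike but for handle colour and thickness, in any order: blue 6 mm, yellow 10 mm, green 14 mm. Handle tops stand 150 mm above the table: lift a blade straight up by 150 mm or more to clear them.
- holder: Fixed plate holder; origin under its centre, z up. Two red plates, 100 mm long in y, face across a 6 mm gap at x = 0 that runs along y. Light springs (150 N/m, 0.6 N at rest) let each give 16 mm outward; a 10 mm blade meets a few N of drag. Flared mouth: 34 mm wide at 100 mm above the table (highest point), 6 mm wide at 78 mm.
- stop (a joint): Travel (m) of the brass sprung stop, 24 by 70 mm, under the holder's gap: 0 free, grows as it is pressed down, 0.016 at its hard end. About 4 N to start, then 0.7 N per mm. Free, its top is 35 mm above the table: a blade meets it with the handle's centre at 145 mm. The handle clears the plates all the way. Let go, the stop lifts the blade again.
Not all that is in view belongs to the job. Leave any blue look-alike of the holder alone. Of the things that look like the part that bears spacer_mid, the smaller one is meant.

How it is judged:
By the outcome, as a careful person would: the job done as asked, in the order asked, and still so for the second after the job is handed in, with the robot touching nothing.
It also fails if it takes over 43 s, if anything falls off the work surface, if the arm or the gripper's body presses on something with over 40 N, if the wrist force passes 120 N, or if a joint passes its speed limit or range.

## Working session

There is one attempt and no reset: what is moved stays moved. The work goes in short steps, Python scripts to look and compute and a shell command to move; the robot and the scene stay as the last step left them, time stands still between calls to the robot, and variables do not carry over. Pictures are saved under pics/ and viewed, about 8 in all and at most 12, crops included, and the job is handed in when it is done.

```bash
mkdir -p pics; cat > h.py <<'E'
import numpy as np,cv2
from station import status,eyes
def cal(n):
    c=eyes.calibration(n);return np.array(c["camera_matrix"]),c["k1"],np.array(c["cam_to_world"])
def ray(n,u,v):
    K,k1,T=cal(n);p=cv2.undistortPoints(np.array([[[u,v]]],float),K,np.array([k1,0,0,0.]))[0,0]
    d=T[:3,:3]@np.array([p[0],-p[1],-1]);return T[:3,3],d
def atz(n,u,v,z):
    o,d=ray(n,u,v);return o+d*(z-o[2])/d[2]
def proj(n,P):
    K,k1,T=cal(n);q=(np.linalg.inv(T)@np.append(P,1))[:3];q=np.array([[[q[0],-q[1],-q[2]]]])
    return cv2.projectPoints(q,np.zeros(3),np.zeros(3),K,np.array([k1,0,0,0.]))[0][0,0]
E
python3 - <<'E'
from h import *
for n in("scene","top"):
    cv2.imwrite(f"pics/{n}1.png",eyes.grab_frame(n)); print(n,cal(n)[2].round(3).tolist(),cal(n)[0][0,0])
s=status.get_state();print(s)
E
```

```text
scene [[-0.686, -0.621, 0.38, 0.833], [0.728, -0.583, 0.362, 0.362], [-0.003, 0.525, 0.851, 0.889], [0.0, 0.0, 0.0, 1.0]] 532.7618791792739
top [[-0.003, 0.989, -0.147, 0.38], [-1.0, -0.006, -0.018, 0.016], [-0.019, 0.147, 0.989, 0.971], [0.0, 0.0, 0.0, 1.0]] 417.2724366509982
{'t': 0.1, 'q': array([-9.26924973e-01,  3.59314661e-01,  1.11825562e-02, -3.13212067e-04,
       -1.22411630e+00, -2.88104265e-01]), 'qd': array([-1.34662154e-03, -9.03838663e-05,  9.30941695e-05,  1.82200352e-03,
        1.24377312e-03, -3.36717118e-04]), 'joint_efforts': array([-2.23551098e-03, -5.84163308e+01,  2.93752635e+01,  7.01554298e+00,
        1.01308632e-02, -3.34057074e-05]), 'eef_pos': array([ 0.23494055, -0.63233599,  0.22572989]), 'ee_rot': array([-3.14146235e+00, -1.47589972e-03,  1.92645668e+00]), 'force': array([-0.34605825,  0.02126908,  0.06994441]), 'moment': array([0.01920332, 0.03776982, 0.0195076 ]), 'width': 0.08752369462258323}
```

View pics/scene1.png

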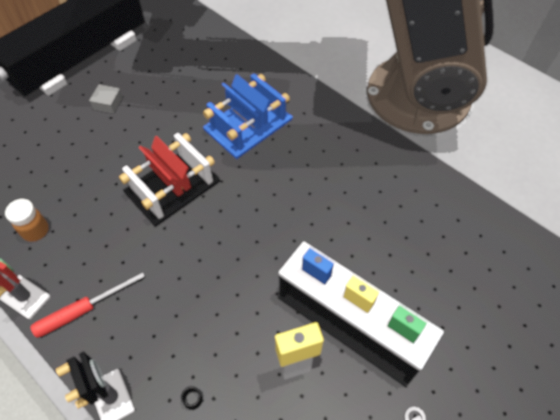

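View pics/top1.png

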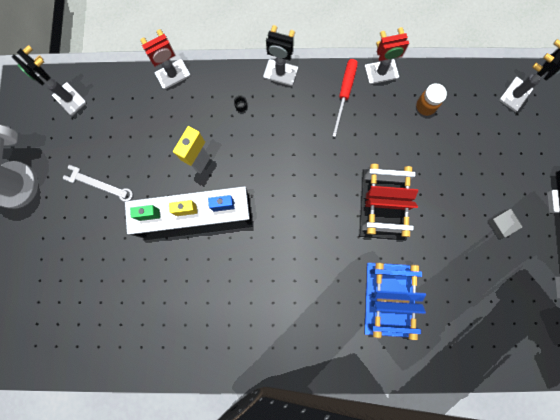

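The scene picture shows the rack with blue (318,264), yellow (361,293) and green (407,323) handles. A larger yellow decoy stands beside it at (299,343), the red holder is at (168,170) and the blue look-alike at (250,105). In the top view, yellow is at (182,208) and the red holder at (390,198). I'll zoom in for exact points.

```bash
python3 - <<'E'
from h import *
a=cv2.imread("pics/top1.png");b=cv2.imread("pics/scene1.png")
f=lambda im,x,y,w,h,s:cv2.resize(im[y:y+h,x:x+w],None,fx=s,fy=s,interpolation=cv2.INTER_CUBIC)
m=np.zeros((600,800,3),np.uint8)
m[0:240,0:400]=cv2.resize(f(a,120,180,140,84,1),(400,240),interpolation=cv2.INTER_CUBIC)
m[0:300,400:800]=f(a,350,155,80,60,5)
m[240:600,0:400]=f(b,320,260,100,90,4)
m[300:600,400:800]=f(b,120,130,100,75,4)
cv2.imwrite("pics/m1.png",m)
def cen(im,box,lo,hi):
    x,y,w,h=box;hs=cv2.cvtColor(im[y:y+h,x:x+w],cv2.COLOR_BGR2HSV);k=cv2.inRange(hs,lo,hi);yy,xx=np.nonzero(k);return xx.mean()+x,yy.mean()+y,len(xx)
E
```

```text
(no output)
```

View pics/m1.png

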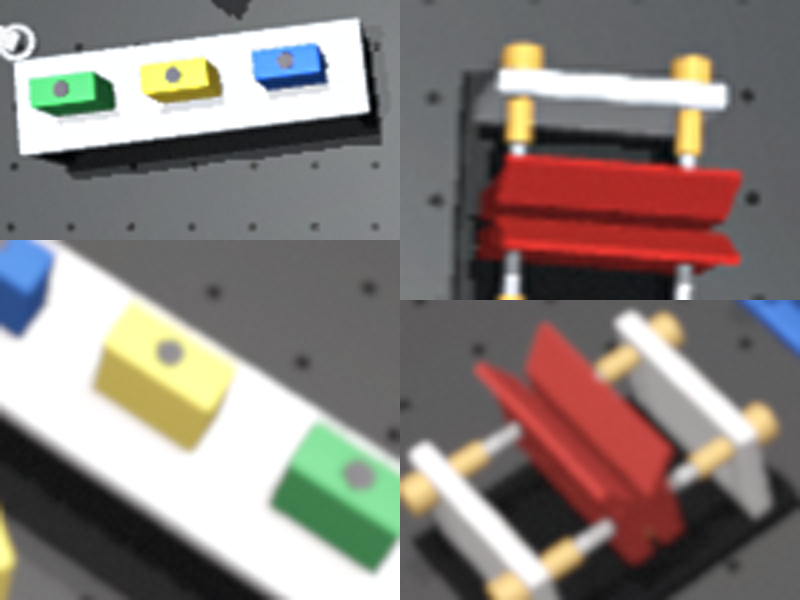

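The close-up shows the yellow handle's top dot at about (180.6,206.2) in top and (362.5,288) in scene. The flare's top edges can be made out in both views.

```bash
python3 - <<'E'
from h import *
r=lambda v:(np.array(v)*1000).round(1)
print("dot",r(atz("top",180.6,206.2,.15)),r(atz("scene",362.5,288,.15)))
def mid(c1,c2):
    (o1,d1),(o2,d2)=c1,c2;A=np.c_[d1,-d2];s=np.linalg.lstsq(A,o2-o1,rcond=None)[0];p,q=o1+s[0]*d1,o2+s[1]*d2;return r((p+q)/2),r(np.linalg.norm(p-q))
print("dot tri",mid(ray("top",180.6,206.2),ray("scene",362.5,288)))
C=[atz("top",120+x*.35,180+y*.35,.1) for x,y in((15,62),(360,19),(370,112),(20,153))]
C=np.array(C);print("rack",r(C),r(C.mean(0)));d=C[0]+C[3]-C[1]-C[2];print("yaw rack(y axis)",np.degrees(np.arctan2(-d[0],d[1])))
H=[atz("top",350+(x-400)/5,155+y/5,.1) for x,y in((512,157),(742,172),(740,263),(482,256))]
S=[atz("scene",120+(x-400)/4,130+(y-300)/4,.1) for x,y in((545,325),(672,462),(610,498),(478,366))]
for n,P in(("top",H),("scene",S)):
    P=np.array(P);print(n,r(P)[:,:2].tolist(),r(P.mean(0)),[np.degrees(np.arctan2(P[i,0]-P[j,0],P[i,1]-P[j,1])) for i,j in((0,1),(3,2))])
E
```

```text
dot [520.2 229.3 150. ] [520.6 231.8 150. ]
dot tri (array([520.1, 230.7, 147.5]), np.float64(1.8))
rack [[539.3 362.8 100. ]
 [570.2 102.9 100. ]
 [500.   94.8 100. ]
 [470.6 355.5 100. ]] [520. 229. 100.]
yaw rack(y axis) 6.608019925351972
top [[569.0, -166.5], [561.9, -264.1], [522.7, -261.2], [526.3, -152.2]] [ 545. -211.  100.] [np.float64(4.123207260811294), np.float64(1.8941178252839217)]
scene [[524.6, -256.6], [536.6, -152.7], [568.9, -158.1], [561.9, -260.4]] [ 548. -207.  100.] [np.float64(-173.4305166022801), np.float64(-176.09185814295807)]
```

```bash
python3 -m jog '[[20,45,5,0,0,0.11],[20,45,5,0,0,0.11],[20,45,0,0,0,0.11],[18,45,0,0,0,0.11],[16,45,0,0,0,0.11],[15,45,0,0,0,0.11],[15,45,0,0,0,0.11],[15,45,0,0,0,0.11],[15,45,0,0,0,0.11],[14,45,0,0,0,0.11],[14,45,0,0,0,0.11],[14,45,0,0,0,0.11]]' 0.5 30
python3 - <<'E'
from h import *
for z in(.15,.17,.19,.21,.23):print(z,atz("top",191,139,z).round(3),atz("scene",299,338,z).round(3))
E
```

```text
t: 1.3
eef_pos: [0.4294, -0.0752, 0.2298]
ee_rot: [-3.141, -0.008, -2.994]
force: [0.8, 0.7, 0.8]
width: 0.044
0.15 [0.66  0.212 0.15 ] [0.642 0.214 0.15 ]
0.17 [0.654 0.208 0.17 ] [0.647 0.218 0.17 ]
0.19 [0.647 0.203 0.19 ] [0.652 0.222 0.19 ]
0.21 [0.64  0.198 0.21 ] [0.657 0.226 0.21 ]
0.23 [0.633 0.193 0.23 ] [0.662 0.23  0.23 ]
```

```bash
python3 -m jog '[[13,44,0,0,0,0],[13,44,0,0,0,0],[13,44,0,0,0,0],[13,44,0,0,0,0],[13,44,0,0,0,0],[13,44,0,0,0,-0.03],[10,30,0,0,0,0],[0,0,0,0,0,0]]'
python3 - <<'E'
from h import *
cv2.imwrite("pics/s2.png",eyes.grab_frame("scene"));print(status.get_state()["ee_rot"],proj("scene",status.get_state()["eef_pos"]))
E
```

```text
t: 2.1
eef_pos: [0.5175, 0.2374, 0.2284]
ee_rot: [-3.141, -0.008, -3.014]
force: [-0.4, 0.5, -0.2]
width: 0.0436
[-3.14020832 -0.00901301 -3.01463468] [373.88950076 265.23112484]
```

View pics/s2.png

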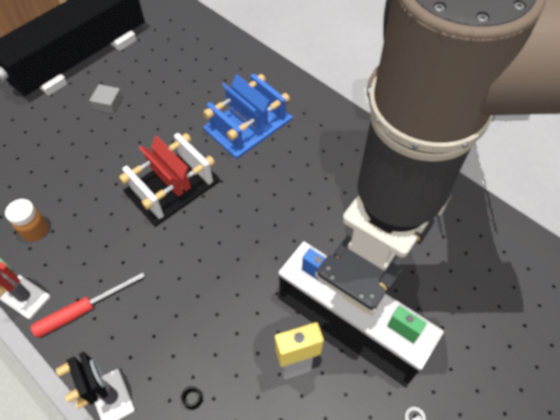

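The gripper is now over the yellow handle, open, with blue and green visible on either side and the decoy clear of it. I'll trim the position and go down.

```bash
python3 -m jog '[[3,-7,0,0,-0.008,-0.012],[0,0,-10,0,0,0],[0,0,-25,0,0,0],[0,0,-25,0,0,0],[0,0,-20,0,0,0],[0,0,-5,0,0,0],[0,0,0,0,0,0]]'
```

```text
t: 2.85
eef_pos: [0.518, 0.2208, 0.1397]
ee_rot: [-3.14, 0.0, -3.035]
force: [0.6, -0.7, 0.2]
width: 0.0438
```

```bash
python3 -m jog '[[2,10,0,0,0,0.01],[0,0,0,0,0,0],[0,0,-15,0,0,0],[0,0,-11,0,0,0],[0,0,0,0,0,0]]'
```

```text
t: 3.35
eef_pos: [0.5225, 0.2325, 0.1175]
ee_rot: [3.139, 0.007, -3.024]
force: [0.7, 0.2, -0.4]
width: 0.0437
```

```bash
python3 -m jog '[[-2,-2,-5,0,0.006,0],[0,0,0,0,0,0]]' && python3 -m jog '[[0,0,0,0,0,0],[0,0,0,0,0,0],[0,0,0,0,0,0],[0,0,0,0,0,0],[0,0,0,0,0,0]]' 0 30
```

```text
t: 3.55
eef_pos: [0.5207, 0.2308, 0.113]
ee_rot: [3.138, 0.001, -3.023]
force: [-0.2, -0.6, -0.4]
width: 0.0437
t: 4.05
eef_pos: [0.5211, 0.231, 0.114]
ee_rot: [3.138, 0.002, -3.024]
force: [-1.1, 0.3, -0.6]
width: 0.0215
```

```bash
python3 -m jog '[[0,0,8,0,0,0],[0,0,20,0,0,0],[0,0,35,0,0,0],[0,0,40,0,0,0],[0,0,40,0,0,0],[0,0,35,0,0,0],[0,0,10,0,0,0],[0,0,0,0,0,0]]' - 45
```

```text
t: 4.85
eef_pos: [0.5184, 0.2285, 0.3111]
ee_rot: [3.139, -0.0, -3.024]
force: [0.2, 0.2, -2.0]
width: 0.0214
```

```bash
python3 -m jog '[[3,-20,-10,0,0,-0.02],[3,-45,-15,0,0,-0.02],[3,-48,-15,0,0,-0.02],[3,-48,-10,0,0,-0.02],[3,-48,-10,0,0,-0.02],[3,-48,-10,0,0,-0.02],[3,-48,-5,0,0,-0.02],[3,-48,0,0,0,-0.02],[3,-40,0,0,0,-0.02],[1,-20,0,0,0,0],[0,-5,0,0,0,0],[0,0,0,0,0,0]]'
python3 - <<'E'
from h import *
a=eyes.grab_frame("top");b=eyes.grab_frame("scene");s=status.get_state();print(s["eef_pos"],s["ee_rot"])
f=lambda im,x,y,w,h,s:cv2.resize(im[y:y+h,x:x+w],None,fx=s,fy=s,interpolation=cv2.INTER_CUBIC)
cv2.imwrite("pics/t3.png",a);cv2.imwrite("pics/s3.png",b)
cv2.imwrite("pics/m3.png",np.hstack([f(a,340,140,100,150,4),f(b,90,80,130*100//130,150,4)]))
E
```

```text
t: 6.05
eef_pos: [0.5339, -0.2013, 0.2155]
ee_rot: [3.138, -0.026, 3.073]
force: [0.8, 0.0, -1.3]
width: 0.0215
[ 0.5341733  -0.20013633  0.21601118] [ 3.13824013 -0.02544444  3.07450546]
```

View pics/m3.png

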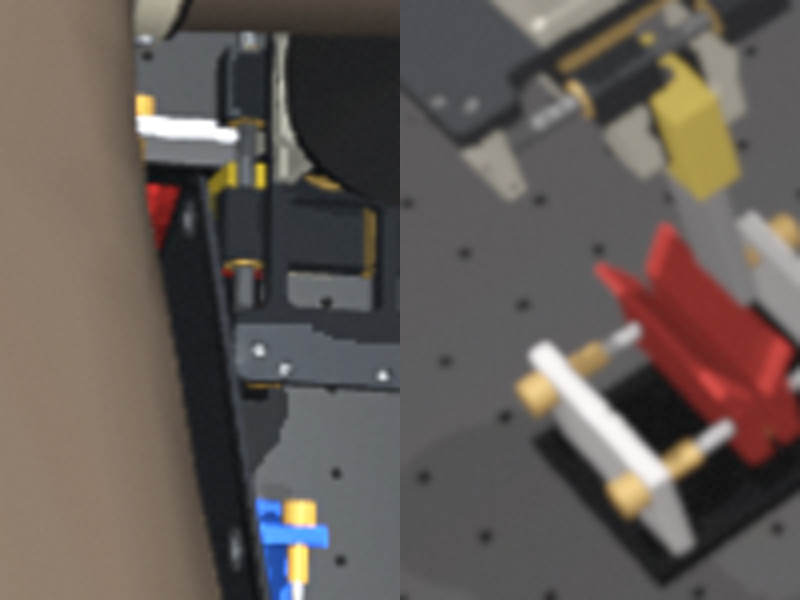

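The blade (seen at (715,230) in the scene crop) hangs over the holder's far end, and the arm blocks the top view. I'll check the holder pose by overlaying its model on the first pictures.

```bash
python3 - <<'E'
from h import *
c=np.array([.5465,-.2085]);yaw=np.radians(-4.5)
R=np.array([[np.cos(yaw),-np.sin(yaw)],[np.sin(yaw),np.cos(yaw)]])
W=lambda x,y,z:np.append(c+R@[x/1000,y/1000],z/1000)
def ov(n,f,x0,y0,w,h,s):
    im=cv2.resize(cv2.imread(f)[y0:y0+h,x0:x0+w],None,fx=s,fy=s,interpolation=cv2.INTER_CUBIC)
    for x,z,col in((17,100,(0,255,0)),(-17,100,(0,255,0)),(3,78,(255,255,0)),(-3,78,(255,255,0))):
        p,q=[((proj(n,W(x,y,z))-[x0,y0]+.5)*s).astype(int) for y in(-50,50)]
        cv2.line(im,tuple(map(int,p)),tuple(map(int,q)),col,1,cv2.LINE_AA)
    return im
cv2.imwrite("pics/ov.png",np.hstack([ov("top","pics/top1.png",355,175,65,60,6),ov("scene","pics/scene1.png",133,130,65,60,6)]))
print("top far crease",[atz("top",350+(x-400)/5-.4,155+y/5-.4,.078).round(4) for x,y in((497,208),(722,224))])
E
```

```text
top far crease [array([ 0.5521, -0.1629,  0.078 ]), array([ 0.5444, -0.2605,  0.078 ])]
```

View pics/ov.png

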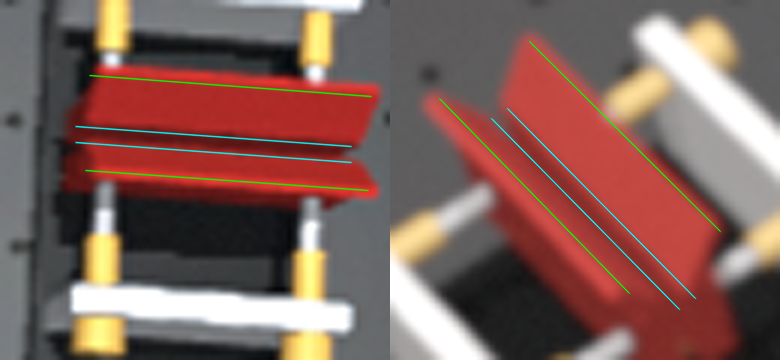

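The model lines sit on the red plates in both views: creases within about 1 px, and y wants about −2 mm. That gives a holder centre of about (546,−210) with yaw −4.5°. Next I'll align over it and correct the tilt.

```bash
python3 -m jog '[[6,-5,0,0,-0.012,-0.005],[6,-5,0,0,-0.012,-0.005],[0,0,0,0,0,0],[0,0,0,0,0,0]]'
```

```text
t: 6.55
eef_pos: [0.5481, -0.2076, 0.2164]
ee_rot: [3.136, 0.002, 3.068]
force: [-0.4, 0.2, -2.1]
width: 0.022
```

```bash
python3 -m jog '[[-2,-2.5,0,-0.005,0,-0.003],[0,0,0,0,0,0],[0,0,-5,0,0,0],[0,0,0,0,0,0]]'
python3 - <<'E'
from h import *
b=eyes.grab_frame("scene")
cv2.imwrite("pics/s4.png",cv2.resize(b[80:200,100:240],None,fx=5,fy=5,interpolation=cv2.INTER_CUBIC))
E
```

```text
t: 6.95
eef_pos: [0.5458, -0.2096, 0.2113]
ee_rot: [3.141, 0.003, 3.066]
force: [-0.2, 0.2, -0.9]
width: 0.0218
```

View pics/s4.png

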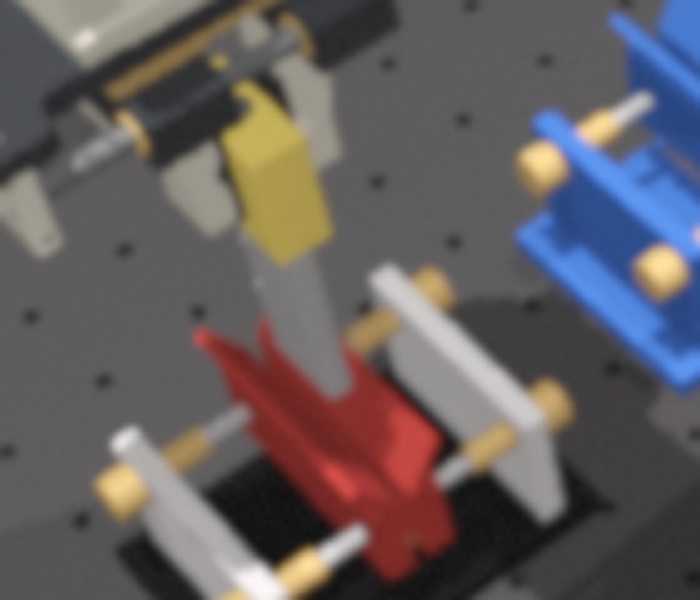

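The blade is aligned over the mouth, with its lower end at (335,390) between the flares. I'll go down, watching the force.

```bash
python3 -m jog '[[0,0,-10,0,0,0],[0,0,-12,0,0,0],[0,0,-10,0,0,0],[0,0,0,0,0,0]]'
```

```text
t: 7.4
eef_pos: [0.5459, -0.2098, 0.1767]
ee_rot: [3.141, 0.003, 3.066]
force: [0.3, 0.2, -3.1]
width: 0.022
```

```bash
python3 -m jog '[[0,0,-8,0,0,0],[0,0,-8,0,0,0],[0,0,-5,0,0,0],[0,0,0,0,0,0]]'
```

```text
t: 7.8
eef_pos: [0.546, -0.2099, 0.1535]
ee_rot: [-3.142, 0.003, 3.066]
force: [1.3, 0.7, -3.2]
width: 0.0216
```

```bash
python3 -m jog '[[0,0,-5,0,0,0],[0,0,-4,0,0,0],[0,0,-3,0,0,0]]';python3 -m jog '[[0,0,-2,0,0,0]]';python3 -m jog '[[0,0,-2,0,0,0]]';python3 -m jog '[[0,0,-2,0,0,0]]'
```

```text
t: 8.1
eef_pos: [0.5466, -0.21, 0.1414]
ee_rot: [-3.141, 0.004, 3.066]
force: [0.9, -0.5, -1.0]
width: 0.0217
t: 8.2
eef_pos: [0.5465, -0.21, 0.1392]
ee_rot: [-3.141, 0.004, 3.066]
force: [0.4, -0.0, -0.0]
width: 0.0215
t: 8.3
eef_pos: [0.5466, -0.2101, 0.1371]
ee_rot: [-3.141, 0.004, 3.066]
force: [0.5, -0.0, 0.0]
width: 0.022
t: 8.4
eef_pos: [0.5467, -0.21, 0.135]
ee_rot: [-3.141, 0.005, 3.066]
force: [0.1, 0.1, -0.0]
width: 0.0222
```

```bash
for i in 1; do python3 -m jog '[[0,0,-2,0,0,0]]';python3 -m jog '[[0,0,-2,0,0,0]]';python3 -m jog '[[0,0,-1,0,0,0]]'; done
```

```text
t: 8.5
eef_pos: [0.5468, -0.2101, 0.1332]
ee_rot: [-3.141, 0.005, 3.066]
force: [-1.5, 0.6, 4.2]
width: 0.0219
t: 8.6
eef_pos: [0.5468, -0.2102, 0.1315]
ee_rot: [-3.141, 0.005, 3.066]
force: [-2.6, 1.5, 5.5]
width: 0.022
t: 8.7
eef_pos: [0.5468, -0.2102, 0.1308]
ee_rot: [-3.141, 0.005, 3.067]
force: [-2.4, 2.4, 5.7]
width: 0.0216
```

The stop was met at TCP ≈ 134 mm, as predicted, with a force step of about 4–5 N. I'll press it to about 8 mm of travel.

```bash
python3 -m jog '[[0,0,-2,0,0,0]]';python3 -m jog '[[0,0,-2,0,0,0]]';python3 -m jog '[[0,0,-1,0,0,0],[0,0,0,0,0,0]]'
```

```text
t: 8.8
eef_pos: [0.5468, -0.2102, 0.1294]
ee_rot: [-3.141, 0.005, 3.067]
force: [-1.7, 1.7, 7.0]
width: 0.0217
t: 8.9
eef_pos: [0.5468, -0.2102, 0.128]
ee_rot: [-3.141, 0.006, 3.067]
force: [-2.2, 1.6, 8.4]
width: 0.0218
t: 9.1
eef_pos: [0.5467, -0.2101, 0.1281]
ee_rot: [-3.14, 0.006, 3.067]
force: [-1.4, 2.8, 5.2]
width: 0.0217
```

```bash
python3 -m jog '[[0,0,-3,0,0,0]]';python3 -m jog '[[0,0,-2,0,0,0]]'
```

```text
t: 9.2
eef_pos: [0.5467, -0.2102, 0.126]
ee_rot: [-3.14, 0.007, 3.067]
force: [-2.7, 1.4, 9.4]
width: 0.0219
t: 9.3
eef_pos: [0.5468, -0.2102, 0.1249]
ee_rot: [-3.14, 0.007, 3.068]
force: [-3.4, 2.4, 10.6]
width: 0.0218
```

About 9 mm of give by position, and 10.6 N agrees with that. I'll ease up first so the spring doesn't kick the blade, then let go.

```bash
python3 -m jog '[[0,0,3,0,0,0],[0,0,3,0,0,0],[0,0,1.5,0,0,0],[0,0,0,0,0,0]]'; python3 -m jog '[[0,0,0,0,0,0],[0,0,0,0,0,0],[0,0,0,0,0,0],[0,0,0,0,0,0],[0,0,0,0,0,0]]' 0.5
```

```text
t: 9.7
eef_pos: [0.5466, -0.21, 0.1335]
ee_rot: [-3.14, 0.008, 3.068]
force: [-1.7, 1.1, 3.2]
width: 0.0218
t: 10.2
eef_pos: [0.5468, -0.2101, 0.1323]
ee_rot: [-3.14, 0.008, 3.068]
force: [0.3, -0.3, -0.9]
width: 0.0435
```

```bash
python3 -m jog '[[0,0,8,0,0,0],[0,0,20,0,0,0],[0,0,30,0,0,0],[0,0,35,0,0,0],[0,0,20,0,0,0],[-10,45,0,0,0,0],[-10,45,0,0,0,0],[-10,45,0,0,0,0],[-10,45,0,0,0,0],[-10,45,0,0,0,0],[0,20,0,0,0,0],[0,0,0,0,0,0]]'
python3 - <<'E'
from h import *
b=eyes.grab_frame("scene");a=eyes.grab_frame("top")
f=lambda im,x,y,w,h,s:cv2.resize(im[y:y+h,x:x+w],None,fx=s,fy=s,interpolation=cv2.INTER_CUBIC)
cv2.imwrite("pics/s5.png",np.hstack([f(b,100,90,130,140,4)[:,:400],f(a,350,140,100,140,4)]))
E
```

```text
t: 11.4
eef_pos: [0.4939, 0.0413, 0.2571]
ee_rot: [3.141, 0.014, 3.064]
force: [-0.0, -0.1, 1.4]
width: 0.0436
```

View pics/s5.png

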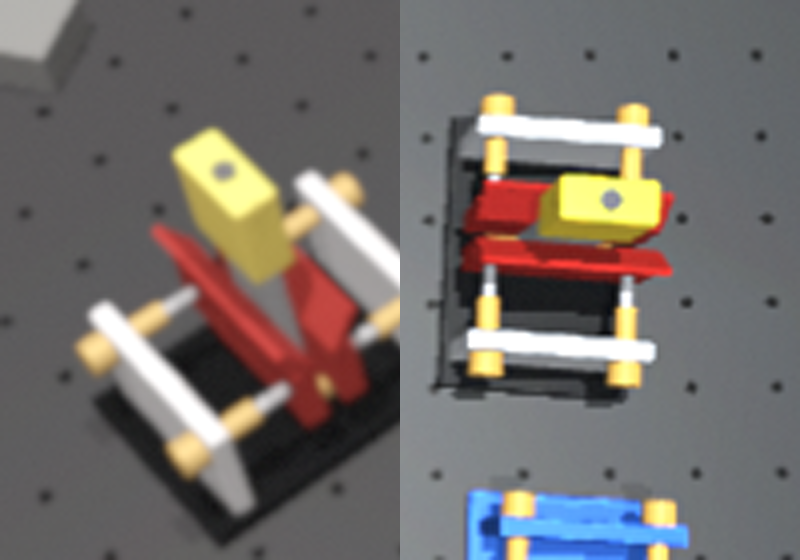

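The blade stands in the gap. The handle dot is at (225,171) in the scene crop and (611,200) in the top crop. I'll check its position and tilt by numbers.

```bash
python3 - <<'E'
from h import *
(o1,d1),(o2,d2)=ray("top",402.4,189.6),ray("scene",155.9,132.4)
s=np.linalg.lstsq(np.c_[d1,-d2],o2-o1,rcond=None)[0];p,q=o1+s[0]*d1,o2+s[1]*d2
print(((p+q)/2).round(4),np.linalg.norm(p-q).round(4))
E
```

```text
[ 0.5468 -0.21    0.1692] 0.0011
```

The handle top is at (547,−210,169) mm. For an upright blade resting on the free stop I'd expect (546,−210,170).

```bash
python3 -c "
from station import workorder;print(workorder.job_done())"
```

```text
the job is handed in; nothing more can be done
None
```

The yellow 10 mm blade is out of the rack and standing upright between the red plates of the holder. I handed the job in at about 11.5 s on the robot's clock.

- **Insertion:** the plates' drag was too small to show in the force reading. The stop was met at the predicted height (TCP about 134 mm).
- **Stop travel:** I pressed the stop down about 9 mm of its 16 mm, where the force read 10.6 N. By the spring figures that force also means about 9 mm.
- **Release:** I eased back up about 8 mm before opening the fingers, so the spring would not kick the blade.
- **Last check:** with the gripper well clear, both cameras together put the handle's top at (546.8, −210.0, 169) mm. I expected about (546, −210, 170), so it is centred to about 1 mm and resting on the freed stop.

No check failed. I estimated the holder's centre and angle by eye from the pictures, and the two views differed by 2–3 mm at first.

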